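# Show the dish of brass screws to the inspection camera

### The arm

A 6-joint arm with a two-finger parallel gripper is mounted at the origin on a cart in front of the work surface, level with it; the furniture and walls round the work are solid. World frame = base frame: x ahead of the robot, y to its left, z up, the work surface at z = 0. Lengths are in m, angles in rad, forces in N, time in s.
With the tool pointing down it reaches from about 0.35 to 0.775 m from the base axis. Payload 5.5 kg.
Tool frame: the origin (TCP) lies at the very end of the fingers, on their centre line; the grasp point (between the pads) lies 19 mm behind it; x points along the fingers, y is the direction in which the jaws open and shut, and the axes are right-handed (so a half turn about x gives the same grasp; the last joint's range is limited). The gripper opens to 85 mm and grips with 20 to 120 N. Pads are 22 mm wide; open, the fingers measure 114 mm over their backs; the gripper's body (76 mm by 85 mm) begins 54 mm behind the grasp point. The pads swing forward as they close: fully open they stand 13 mm farther back than shut.
Start: joints at [-1.284, 0.313, 0.046, 1.304, 0, 1.431], TCP at [0.238, -0.523, 0.231] pointing down, gripper open.
Joint ranges: [-2.76, 2.76], [-0.86, 1.69], [-1.03, 1.26], [-2.2, 2.34], [-1.47, 1.5], [-3.14, 3.14]. Speed limits (rad/s): [2.57, 2.57, 3.14, 3.14, 3.14, 3.14].

### API

Orientations are given as [roll, pitch, yaw] about the fixed x, y, z axes, in that order (R = Rz(yaw) Ry(pitch) Rx(roll)).
In Python, from rig import * gives the robot as it stands.
- The arm moves only by the tool play_rows, never from a script. Its arguments are lists of equal length, an entry for each row: "grip": the opening, from -1 (shut) to 1 (fully open), so that 0 is half open; "dp": the shift along the tool's x, y, z in mm, a list of three; "twist": the turn, a rotation vector about the tool's x, y, z in rad, a list of three. A call has 1 to 8 rows; each row is the pose to reach, as a shift and turn from the pose measured when the call began, along the tool's axes at that moment; what a row does not reach only later rows make up. A row lasts 1/8 s, in which the tool goes at most 62.5 mm and 10.7 degrees, less where a joint would pass 70% of its speed; a pose out of reach is approached as far as the arm can. A call with a gripper value outside its range is refused whole. The fingers move at their own pace and stop on an object; "newtons" is the grip in N (left out, the last holds). Time passes only in rows, so rows that repeat a pose let the fingers close. It gives the time, the measured TCP pose, the force and the opening at its end, in the units of the state.
- sense(): the state, without advancing time (a new reading comes with each control period).
- camera(name): name is "scene" or "side" or "wrist"; returns a dict with "color" (384x512x3 uint8, blue, green, red), "camera_matrix" (3x3 intrinsics, pixels), "rvec" (rotation vector, rad) and "tvec" (3), from world to camera coordinates, as OpenCV has them. Camera axes: x right, y down, z forward; pixel columns grow to the right and rows downward; lengths in m; the calibration is good to about 2 mm. The wrist camera is an equidistant fisheye: a pixel r from the principal point sees the ray r / f radians off the axis. A picture is of the moment at which its call begins. There is no depth.
- finish_job(): hands the job in, once; it reports no verdict.
The state is a dict: "t": time; "joint_positions": joint angles; "qd": joint speeds; "effort": joint torques, N m; "position": TCP position; "tcp_rot": TCP orientation; "wrist_force": force on the tool from outside, world axes, zero at the start; "moment": the same for the moment, N m; "gripper_width": opening from 0.0 (shut) to 1.0 (fully open).
Only numpy, scipy, OpenCV 4.12 (cv2) and the standard library are available. Lean on these libraries where they do the work, as an engineer would, in place of code of your own. Each camera call takes 0.05 s, during which the arm holds its last target.

### The job

Pick up the closed dish with the brass screws, lift it to the inspection stand and hold it in front of the camera, level and still for two seconds, centred above the yellow ring on the stand's base with its middle as high as the red ball. Then set it gently back on the bench, lid up, on the spot where it stood, and let go. Leave the other two dishes where they are.

Things in the scene. Friction and masses are not known exactly. Their poses are not given: they have to be found in the camera images.
- dish_brass: Closed round dish, 60 mm diameter, 30 mm tall, 0.12 kg: grey bottom, clear white-rimmed lid that stays on, brass-yellow screws inside. Origin at the centre of its underside, z up. Stands on the bench. This is the dish to show.
- dish_brass_mid (a point): The middle of the dish with the brass screws: on its axis, 15 mm above its underside.
- dish_washers: Closed round dish, 60 mm diameter, 30 mm tall, 0.12 kg: grey bottom, clear white-rimmed lid that stays on, bright steel washers inside. Origin at the centre of its underside, z up. Stands on the bench. Bystander.
- dish_plugs: Closed round dish, 60 mm diameter, 30 mm tall, 0.12 kg: grey bottom, clear white-rimmed lid that stays on, red plastic plugs inside. Origin at the centre of its underside, z up. Stands on the bench. Bystander.
- stand: Fixed inspection stand; origin on the bench under the centre of its yellow ring (72 mm across, nothing above it). Grey base 32 mm thick, x -50 to 115, y -50 to 110 mm. Black camera 30 x 42 x 38 mm on a post at x = 100 mm looks along -x: lens 77 mm from the ring's axis, 150 mm above the bench; camera top 169 mm. Red ball, 18 mm across, on a rod at y = 95 mm, centre 150 mm above the bench.
- view_point (a point): The viewing spot: 150 mm above the bench on the axis of the yellow ring, level with the centre of the red ball and the lens. The middle of the dish belongs here. Axes as the stand's, z up.
Mind the look-alikes: they are no part of the job. What is shaped like the dish_brass but blue, pink or turquoise is not meant.

How it is judged:
By the outcome, as a careful person would: the job done as asked, in the order asked, and still so for the second after the job is handed in, with the robot touching nothing.
It also fails if it takes over 54 s, if anything falls off the work surface, if the arm or the gripper's body presses on something with over 40 N, if the wrist force passes 120 N, or if a joint passes its speed limit or range.

## Working session

There is one attempt and no reset: what is moved stays moved. The work goes in short steps, Python scripts to look and compute and a tool call to move; the robot and the scene stay as the last step left them, time stands still between calls to the robot, and variables do not carry over. Pictures are saved under pics/ and viewed, and the job is handed in when it is done.

Besides the shell and the picture viewer there is one more tool, called after "Request:" by a JSON object that holds its "fn" and its "kwargs". play_rows: Moves the arm, as the interface text tells. Its arguments: {"type":"object","properties":{"grip":{"type":"array"},"dp":{"type":"array"},"twist":{"type":"array"},"newtons":{"type":"number"}},"required":["grip","dp","twist"]}

```bash
mkdir -p pics; ls; python3 - <<'E'
from rig import *
import cv2,numpy as np
s=sense();print(s)
for n in("scene","side","wrist"):
    c=camera(n);cv2.imwrite(f"pics/{n}0.png",c["color"]);print(n,c["camera_matrix"].tolist(),c["rvec"],c["tvec"])
E
```

```text
pics
{'t': 0.0, 'joint_positions': array([-1.28359894e+00,  3.13968434e-01,  4.49730497e-02,  1.30359065e+00,
       -2.52877945e-06,  1.43117873e+00]), 'qd': array([-0.00060253, -0.00020062,  0.00022895,  0.0001143 ,  0.00176398,
       -0.00016374]), 'effort': array([ 2.46350874e-04, -4.80624712e+01,  2.98535246e+01,  1.93631148e-02,
        1.73717917e-04,  2.07147632e-07]), 'position': array([ 0.23787031, -0.52293079,  0.23042463]), 'tcp_rot': array([-1.70900097,  1.56900661,  1.85940667]), 'wrist_force': array([ 0.71130257, -0.63280594, -0.76624896]), 'moment': array([ 0.02332587, -0.0004936 , -0.0182997 ]), 'gripper_width': 0.998851355663469}
scene [[370.162960200217, 0.0, 254.0430920249463], [0.0, 370.162960200217, 188.6151241645278], [0.0, 0.0, 1.0]] [ 0.85161086 -2.41902892  1.21794304] [0.42418017 0.26924084 0.97246818]
side [[490.9584982828304, 0.0, 260.3981145912983], [0.0, 490.9584982828304, 192.05852638505866], [0.0, 0.0, 1.0]] [ 0.24920193 -2.55443785  1.57904469] [0.51019968 0.12569062 1.30740066]
wrist [[297.3186396354542, 0.0, 253.7593492815701], [0.0, 297.3186396354542, 186.95935729863177], [0.0, 0.0, 1.0]] [-2.42762065  1.5639853   0.2314896 ] [-0.57474657 -0.03562451  0.3799843 ]
```

View pics/scene0.png

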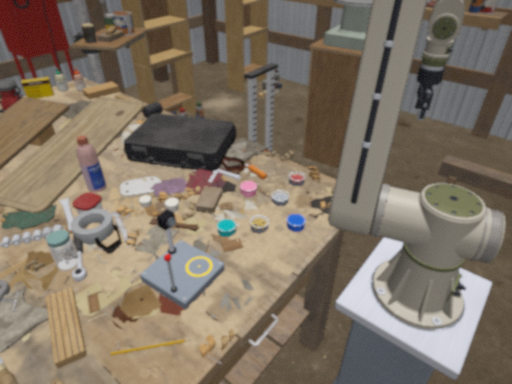

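View pics/side0.png

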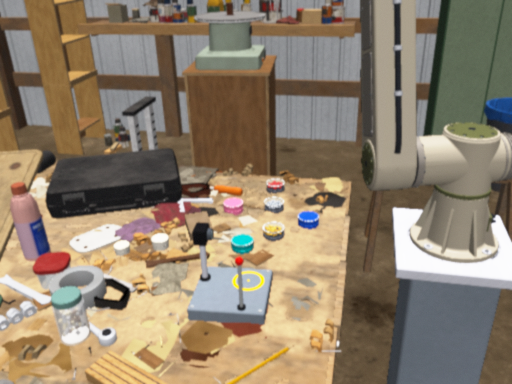

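View pics/wrist0.png

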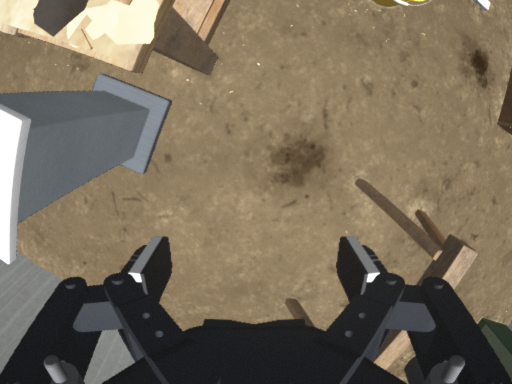

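```bash
python3 - <<'E'
import cv2
a=cv2.imread("pics/scene0.png")[160:310,130:330];cv2.imwrite("pics/sc.png",cv2.resize(a,None,fx=4,fy=4,interpolation=3))
a=cv2.imread("pics/side0.png")[170:320,180:340];cv2.imwrite("pics/si.png",cv2.resize(a,None,fx=4,fy=4,interpolation=3))
E
```

```text
(no output)
```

View pics/sc.png

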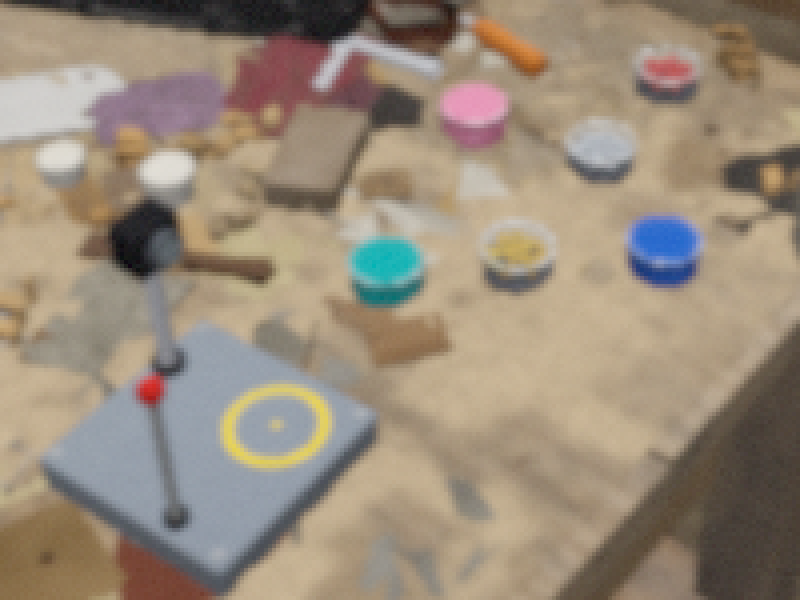

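View pics/si.png

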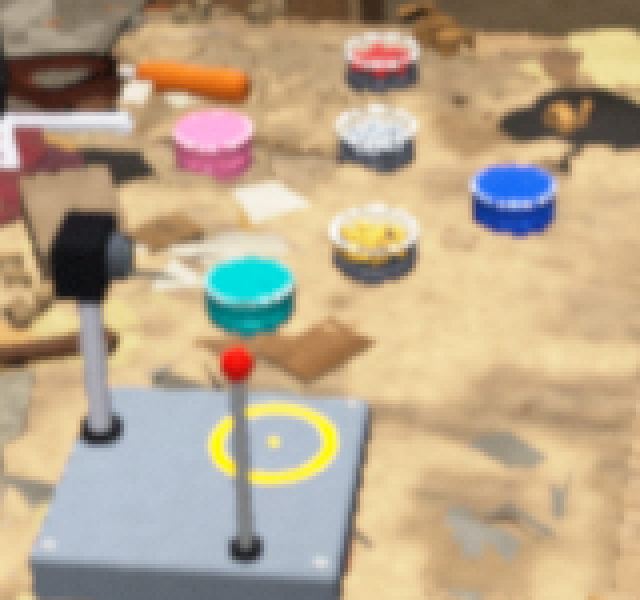

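```bash
cat > h.py <<'E'
from rig import *
import cv2,numpy as np
def ray(c,u,v):
    K=c["camera_matrix"];R=cv2.Rodrigues(np.array(c["rvec"],float))[0];t=np.array(c["tvec"],float).ravel()
    o=-R.T@t; d=R.T@np.linalg.inv(K)@np.array([u,v,1.]); return o,d
def atz(c,u,v,z):
    o,d=ray(c,u,v); return o+d*(z-o[2])/d[2]
def tri(c1,p1,c2,p2):
    o1,d1=ray(c1,*p1);o2,d2=ray(c2,*p2)
    A=np.c_[d1,-d2];x=np.linalg.lstsq(A,o2-o1,rcond=None)[0]
    return (o1+d1*x[0]+o2+d2*x[1])/2
E
python3 - <<'E'
from h import *
np.set_printoptions(precision=4,suppress=True)
a=camera("scene");b=camera("side")
P=dict(brass=((518,243),(374,232),.03),wash=((600,143),(376,130),.03),plug=((668,66),(381,56),.03),turq=((387,262),(250,280),.03),blue=((665,237),(513,186),.03),pink=((475,104),(214,132),.03),ring=((277,426),(273,442),.032),ball=((151,389),(237,364),.15),cpost=((169,365),(101,430),.032),bpost=((176,518),(245,550),.032))
for k,(p,q,z) in P.items():
    p=(np.array(p)+.5)/4-.5+[130,160];q=(np.array(q)+.5)/4-.5+[180,170]
    print(k,atz(a,*p,z),atz(b,*q,z),tri(a,p,b,q))
E
```

```text
brass [0.4729 0.0638 0.03  ] [0.4708 0.0711 0.03  ] [0.4736 0.062  0.0261]
wash [ 0.4976 -0.0801  0.03  ] [ 0.4966 -0.0749  0.03  ] [ 0.4986 -0.0821  0.0271]
plug [ 0.5165 -0.2123  0.03  ] [ 0.516 -0.201  0.03 ] [ 0.5205 -0.2202  0.0222]
turq [0.5377 0.144  0.03  ] [0.5388 0.1447 0.03  ] [0.5392 0.1425 0.0284]
blue [ 0.3874 -0.0137  0.03  ] [ 0.3865 -0.0075  0.03  ] [ 0.3882 -0.0159  0.0264]
pink [ 0.6163 -0.0572  0.03  ] [ 0.6147 -0.0518  0.03  ] [ 0.6173 -0.0589  0.0272]
ring [0.4833 0.314  0.032 ] [0.4837 0.3135 0.032 ] [0.4834 0.3139 0.0321]
ball [0.4775 0.4075 0.15  ] [0.4757 0.4084 0.15  ] [0.4761 0.4083 0.1506]
cpost [0.5836 0.322  0.032 ] [0.5836 0.32   0.032 ] [0.5823 0.323  0.034 ]
bpost [0.4782 0.408  0.032 ] [0.4767 0.4073 0.032 ] [0.4764 0.4091 0.0339]
```

```bash
cat >> h.py <<'E'
from scipy.spatial.transform import Rotation as Ro
def Rdown(yaw): # tool y axis horizontal at angle yaw, x down
    x=np.array([0,0,-1.]);y=np.array([np.cos(yaw),np.sin(yaw),0]);return Ro.from_matrix(np.c_[x,y,np.cross(x,y)])
def cur():
    s=sense();return np.array(s["position"]),Ro.from_euler("xyz",s["tcp_rot"]),s
def yawdeg(R): y=R.as_matrix()[:,1];return np.degrees(np.arctan2(y[1],y[0]))
def cmd(p,yd):
    p0,R0,s=cur();yd=min((yd,yd+180,yd-180),key=lambda a:abs((a-yawdeg(R0)+180)%360-180)) if yd is not None else yawdeg(R0)
    print("dp",(R0.inv().apply(np.array(p)-p0)*1000).round(1),"twist",(R0.inv()*Rdown(np.radians(yd))).as_rotvec().round(3))
def st():
    p,R,s=cur();print("t",s["t"],"p",p.round(4),"yaw",yawdeg(R).round(2),"xaxis",R.as_matrix()[:,0].round(4),"F",s["wrist_force"].round(2),"w",s["gripper_width"],"q",s["joint_positions"].round(2))
E
python3 - <<'E'
from h import *
st(); p0,R0,s=cur();print(R0.as_matrix().round(3))
for y in(-45,135):
  print((R0.inv()*Rdown(np.radians(y))).as_rotvec())
cmd([.472,.066,.18],-45)
E
```

```text
t 0.25 p [ 0.238  -0.5232  0.2309] yaw -65.55 xaxis [-2.e-04  8.e-04 -1.e+00] F [ 0.09 -0.5  -0.12] w 1.0003202555214177 q [-1.28  0.31  0.05  1.3   0.    1.43]
[[-0.     0.414 -0.91 ]
 [ 0.001 -0.91  -0.414]
 [-1.    -0.001 -0.   ]]
[-3.58667571e-01 -2.83521774e-04  8.10978505e-04]
[2.78292483e+00 1.14070102e-03 3.98794267e-04]
dp [  51.3 -439.5 -456.9] twist [-0.359 -0.     0.001]
```

Request:
{"fn": "play_rows", "kwargs": {"grip": [1,1,1,1,1,1,1,1], "dp": [[0,-25,-25],[0,-55,-55],[0,-80,-80],[0,-110,-110],[0,-140,-140],[0,-165,-170],[0,-190,-195],[0,-220,-230]], "twist": [[-0.16,0,0],[-0.33,0,0],[-0.5,0,0],[-0.66,0,0],[-0.83,0,0],[-1.0,0,0],[-1.16,0,0],[-1.33,0,0]], "newtons": 40}}

```text
t: 1.25
position: [0.3565, -0.2269, 0.2312]
tcp_rot: [2.6, 1.57, 1.219]
wrist_force: [1.5, 0.1, 1.2]
gripper_width: 0.999
```

```bash
python3 - <<'E'
from h import *
st();cmd([.472,.066,.18],135)
E
```

```text
t 1.25 p [ 0.3565 -0.2269  0.2312] yaw 10.9 xaxis [ 1.e-04  4.e-04 -1.e+00] F [1.48 0.11 1.2 ] w 0.9994397834639909 q [-0.76  0.02 -0.31  1.24  0.    0.62]
dp [  51.3  168.8 -265.7] twist [ 0.976 -0.    -0.   ]
```

Request:
{"fn": "play_rows", "kwargs": {"grip": [1,1,1,1,1,1,1,1], "dp": [[0,15,-20],[0,30,-45],[0,50,-75],[0,65,-105],[0,85,-135],[0,105,-165],[0,120,-190],[0,135,-210]], "twist": [[-0.16,0,0],[-0.33,0,0],[-0.5,0,0],[-0.66,0,0],[-0.83,0,0],[-1.0,0,0],[-1.16,0,0],[-1.33,0,0]]}}

```text
t: 2.25
position: [0.4495, 0.0061, 0.2313]
tcp_rot: [1.352, 1.57, 1.308]
wrist_force: [0.7, -0.6, 0.2]
gripper_width: 0.998
```

```bash
python3 - <<'E'
from h import *
st();cmd([.472,.066,.19],135)
E
```

```text
t 2.25 p [0.4495 0.0061 0.2313] yaw 87.48 xaxis [ 1.e-04  4.e-04 -1.e+00] F [ 0.73 -0.62  0.2 ] w 0.9975917865579912 q [-0.17  0.07 -0.26  1.24  0.   -0.12]
dp [41.3 60.8 19.9] twist [-0.829  0.    -0.   ]
```

Request:
{"fn": "play_rows", "kwargs": {"grip": [1,1,1,1,1,1,1], "dp": [[5,10,3],[15,25,8],[25,40,14],[35,55,18],[41,61,20],[41,61,20],[41,61,20]], "twist": [[-0.15,0,0],[-0.33,0,0],[-0.5,0,0],[-0.68,0,0],[-0.83,0,0],[-0.83,0,0],[-0.83,0,0]]}}

```text
t: 3.12
position: [0.4721, 0.066, 0.1905]
tcp_rot: [0.023, 1.57, 0.806]
wrist_force: [-0.7, 0.8, 0.2]
gripper_width: 0.999
```

```bash
python3 - <<'E'
from h import *
st()
for n in("wrist","side"):
    c=camera(n);cv2.imwrite(f"pics/{n}1.png",c["color"])
    np.savez(f"{n}1.npz",**c)
cv2.imwrite("pics/side1c.png",cv2.resize(c["color"][100:290,180:380],None,fx=3,fy=3,interpolation=3))
E
```

```text
t 3.125 p [0.4721 0.066  0.1905] yaw 134.89 xaxis [ 3.e-04  3.e-04 -1.e+00] F [-0.66  0.78  0.22] w 0.9993931850458297 q [-0.03  0.14 -0.28  1.15  0.   -0.81]
```

View pics/wrist1.png

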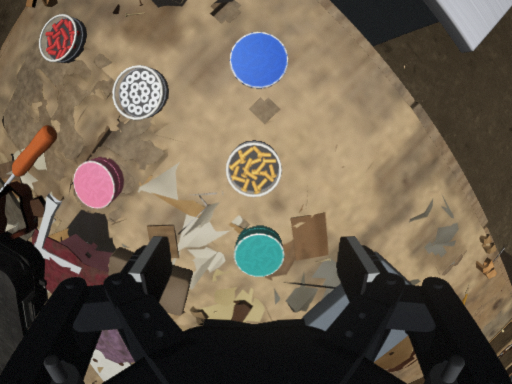

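View pics/side1c.png

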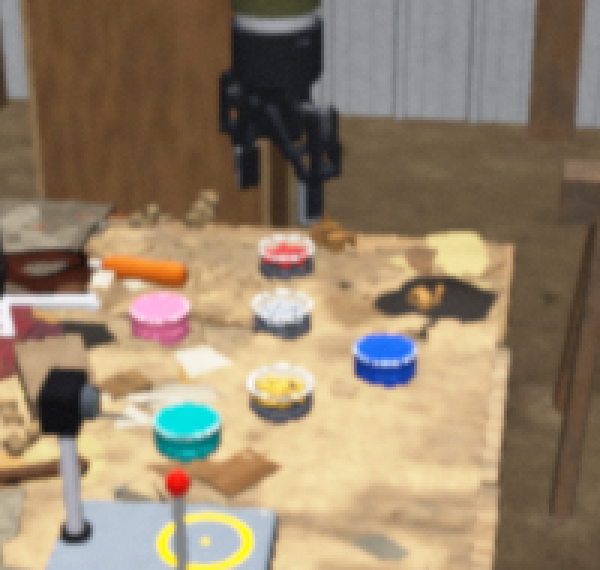

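```bash
cat >> h.py <<'E'
def wray(c,u,v):
    K=c["camera_matrix"];d=np.array([(u-K[0,2])/K[0,0],(v-K[1,2])/K[1,1]]);r=np.hypot(*d)
    d=np.r_[d/r*np.sin(r),np.cos(r)] if r>0 else np.array([0,0,1.])
    R=cv2.Rodrigues(np.array(c["rvec"],float))[0];t=np.array(c["tvec"],float).ravel();return -R.T@t,R.T@d
def watz(c,u,v,z):
    o,d=wray(c,u,v);return o+d*(z-o[2])/d[2]
def wproj(c,P):
    R=cv2.Rodrigues(np.array(c["rvec"],float))[0];t=np.array(c["tvec"],float).ravel()
    K=c["camera_matrix"]; q=(R@np.array(P).T).T+t; th=np.arctan2(np.hypot(q[:,0],q[:,1]),q[:,2]); n=np.hypot(q[:,0],q[:,1])
    return np.c_[q[:,0]/n*th*K[0,0]+K[0,2],q[:,1]/n*th*K[1,1]+K[1,2]]
def circ(p,r,z):
    a=np.linspace(0,2*np.pi,60);return np.c_[p[0]+r*np.cos(a),p[1]+r*np.sin(a),0*a+z]
E
python3 - <<'E'
from h import *
c=dict(np.load("wrist1.npz"))
for n,u,v in(("brass",253,168.5),("turq",259.5,256),("blue",259,60),("wash",140,92),("pink",95,186),("plug",59,37)):print(n,watz(c,u,v,.03).round(4))
print(wray(c,253,168)[0])
im=cv2.resize(c["color"][120:280,170:340],None,fx=4,fy=4,interpolation=3)
p=watz(c,253,168.5,.03)
for z in(.03,0):
  q=(wproj(c,circ(p,.03,z))-[170,120]+.5)*4-.5
  cv2.polylines(im,[q.round().astype(np.int32)],True,(0,0,255) if z else(255,0,0),1)
cv2.imwrite("pics/w1c.png",im)
E
```

```text
brass [0.4728 0.0639 0.03  ]
turq [0.5417 0.1431 0.03  ]
blue [ 0.3889 -0.011   0.03  ]
wash [ 0.4969 -0.0799  0.03  ]
pink [ 0.6178 -0.0549  0.03  ]
plug [ 0.5172 -0.2114  0.03  ]
[0.42107784 0.01397907 0.333434  ]
```

View pics/w1c.png

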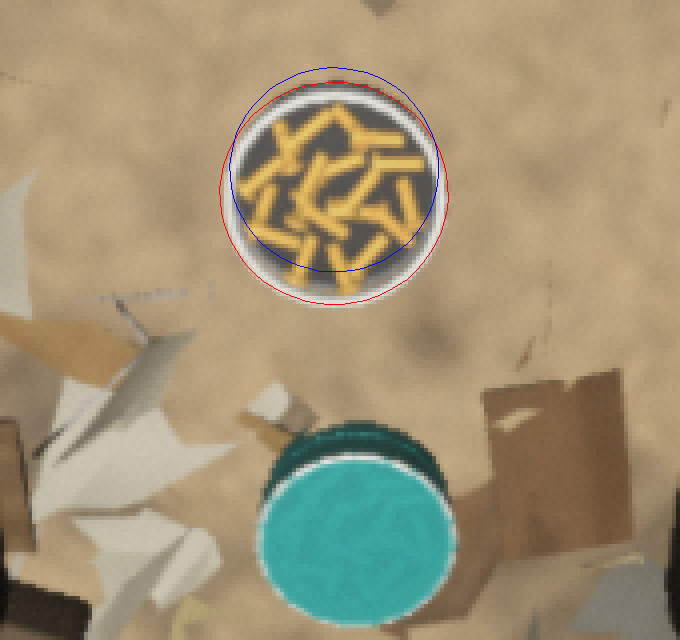

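```bash
python3 - <<'E'
from h import *
cmd([.4727,.0643,.004],135)
E
```

```text
dp [186.7  -1.4  -0.9] twist [-0.001  0.001  0.   ]
```

Request:
{"fn": "play_rows", "kwargs": {"grip": [1,1,1,1,1,1,1,1], "dp": [[20,-1.5,-1],[50,-1.5,-1],[80,-1.5,-1],[110,-1.5,-1],[135,-1.5,-1],[152,-1.5,-1],[160,-1.5,-1],[160,-1.5,-1]], "twist": [[0,0,0],[0,0,0],[0,0,0],[0,0,0],[0,0,0],[0,0,0],[0,0,0],[0,0,0]]}}

```text
t: 4.22
position: [0.4727, 0.064, 0.0307]
tcp_rot: [-0.074, 1.57, 0.709]
wrist_force: [-0.0, -0.2, -0.2]
gripper_width: 0.998
```

```bash
python3 - <<'E'
from h import *
st();cmd([.4727,.0643,.003],135)
c=camera("wrist");cv2.imwrite("pics/wrist2.png",c["color"])
c=camera("side")
cv2.imwrite("pics/side2c.png",cv2.resize(c["color"][150:270,200:340],None,fx=5,fy=5,interpolation=3))
E
```

```text
t 4.225 p [0.4727 0.064  0.0307] yaw 134.87 xaxis [ 4.e-04  3.e-04 -1.e+00] F [-0.01 -0.18 -0.23] w 0.9981566209655837 q [-0.03  0.29 -0.52  0.76  0.   -0.82]
dp [27.7  0.2  0.2] twist [-0.002  0.001  0.   ]
```

View pics/wrist2.png

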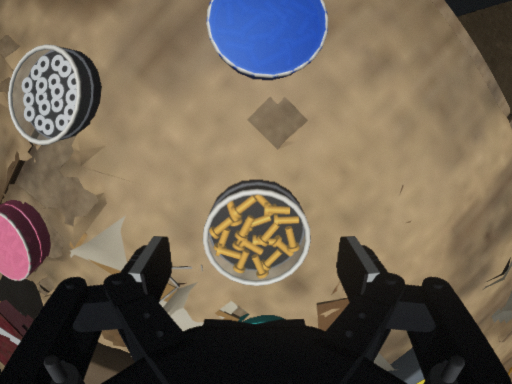

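View pics/side2c.png

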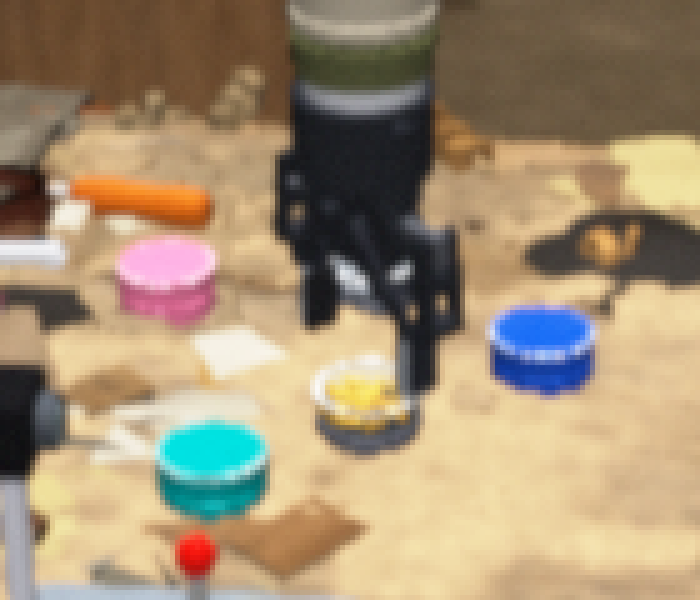

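```bash
python3 - <<'E'
from h import *
c=camera("wrist");np.savez("wrist2.npz",**c)
im=cv2.resize(c["color"][160:310,180:340],None,fx=4,fy=4,interpolation=3)
p=watz(c,257,232,.03);print(p)
for z in(.03,0):
  q=(wproj(c,circ(p,.03,z))-[180,160]+.5)*4-.5
  cv2.polylines(im,[q.round().astype(np.int32)],True,(0,0,255) if z else(255,0,0),1)
print(wproj(c,[[.4727,.064,.03]]), wproj(c,[[.4727,.064,.0]]))
cv2.imwrite("pics/w2c.png",im)
E
```

```text
[0.47013064 0.06184875 0.03      ]
[[256.44331344 237.54433156]] [[256.13912063 216.29123467]]
```

View pics/w2c.png

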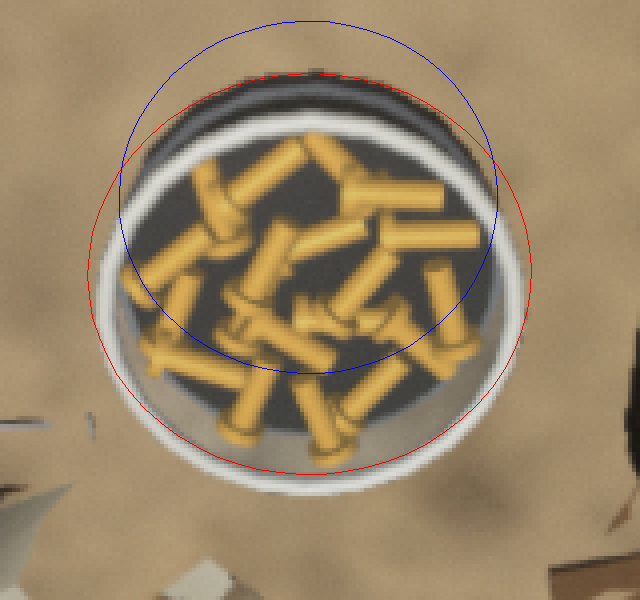

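Request:
{"fn": "play_rows", "kwargs": {"grip": [1,1,1,1,0.6,0.6,0.6,0.6], "dp": [[8,0,0],[18,0,0],[25,0,0],[28,0,0],[28,0,0],[28,0,0],[28,0,0],[28,0,0]], "twist": [[0,0,0],[0,0,0],[0,0,0],[0,0,0],[0,0,0],[0,0,0],[0,0,0],[0,0,0]], "newtons": 30}}

```text
t: 5.38
position: [0.4738, 0.0641, 0.0037]
tcp_rot: [-0.676, 1.568, 0.108]
wrist_force: [0.2, -0.1, -0.4]
gripper_width: 0.797
```

```bash
python3 - <<'E'
from h import *
st()
c=camera("wrist");cv2.imwrite("pics/wrist3.png",c["color"]);np.savez("wrist3.npz",**c)
c=camera("side");np.savez("side3.npz",**c)
d=camera("scene")
cv2.imwrite("pics/side3c.png",np.hstack([cv2.resize(c["color"][195:255,240:310],None,fx=6,fy=6,interpolation=3),cv2.resize(d["color"][190:250,230:290],None,fx=6,fy=6,interpolation=3)]))
E
```

```text
t 5.375 p [0.4738 0.0641 0.0037] yaw 134.9 xaxis [ 2.7e-03  3.0e-04 -1.0e+00] F [ 0.17 -0.09 -0.44] w 0.797127989843361 q [-0.03  0.33 -0.55  0.69  0.   -0.82]
```

View pics/wrist3.png

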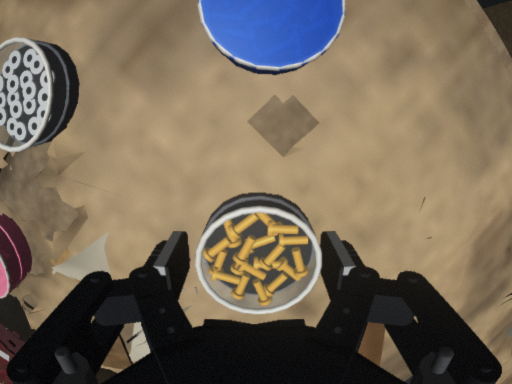

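View pics/side3c.png

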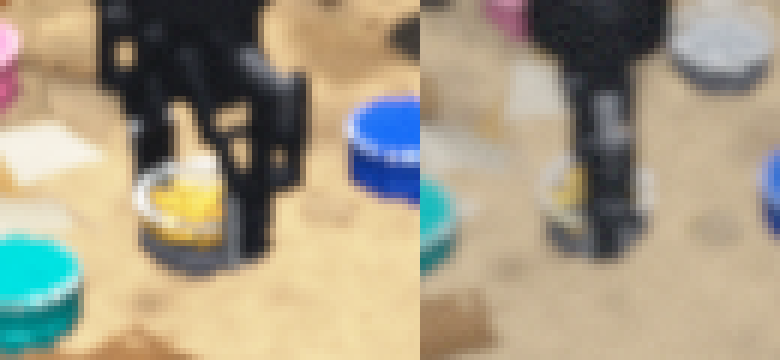

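```bash
python3 - <<'E'
from h import *
c=dict(np.load("side3.npz"))
for r in(.034,.045):
  for z in(0,.005,.01,.015):
    P=np.array([[.4738-.707*r,.0641+.707*r,z]]);q=cv2.projectPoints(P,c["rvec"],c["tvec"],c["camera_matrix"],None)[0].ravel();print(r,z,q, (q-[240,195]+.5)*6-.5)
E
```

```text
0.034 0 [279.78582116 241.13978397] [241.21492696 279.33870384]
0.034 0.005 [279.77745969 239.55229268] [241.16475813 269.81375605]
0.034 0.01 [279.7690699  237.95942437] [241.11441937 260.25654621]
0.034 0.015 [279.76065164 236.36115169] [241.06390982 250.66691012]
0.045 0 [282.15839572 242.94439653] [255.45037432 290.16637917]
0.045 0.005 [282.15401788 241.34988221] [255.4241073  280.59929326]
0.045 0.01 [282.14962512 239.7499327 ] [255.39775073 270.9995962 ]
0.045 0.015 [282.14521736 238.14452016] [255.37130418 261.36712094]
```

Request:
{"fn": "play_rows", "kwargs": {"grip": [0.6,0.6,0.6,0.6], "dp": [[3,0,0],[6,0,0],[8,0,0],[8,0,0]], "twist": [[0,-0.002,0],[0,-0.002,0],[0,-0.002,0],[0,-0.002,0]]}}

```text
t: 6.02
position: [0.4734, 0.0641, -0.0047]
tcp_rot: [-0.315, 1.567, 0.469]
wrist_force: [0.4, 0.8, 0.3]
gripper_width: 0.802
```

```bash
python3 - <<'E'
from h import *
st()
c=camera("side")
d=camera("scene")
cv2.imwrite("pics/side4c.png",np.hstack([cv2.resize(c["color"][195:255,240:310],None,fx=6,fy=6,interpolation=3),cv2.resize(d["color"][190:250,230:290],None,fx=6,fy=6,interpolation=3)]))
E
```

```text
t 6.025 p [ 0.4734  0.0641 -0.0047] yaw 134.9 xaxis [ 0.0033  0.0017 -1.    ] F [0.39 0.77 0.34] w 0.8017644772006569 q [-0.03  0.34 -0.56  0.67  0.   -0.82]
```

View pics/side4c.png

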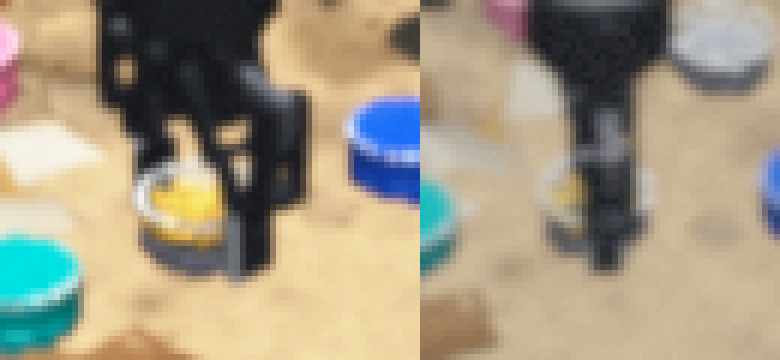

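```bash
python3 - <<'E'
from h import *
cmd([.4726,.0642,-.0048],135)
E
```

```text
dp [ 0.4  0.8 -0.7] twist [-0.002  0.004  0.002]
```

Request:
{"fn": "play_rows", "kwargs": {"grip": [0.6,0.6,0.2,0.2,0.2,0.2], "dp": [[0,0.5,-0.7],[0,0.5,-0.7],[0,0.5,-0.7],[0,0.5,-0.7],[0,0.5,-0.7],[0,0.5,-0.7]], "twist": [[-0.002,0.004,0.002],[-0.002,0.004,0.002],[-0.002,0.004,0.002],[-0.002,0.004,0.002],[-0.002,0.004,0.002],[-0.002,0.004,0.002]], "newtons": 30}}

```text
t: 6.88
position: [0.4727, 0.0641, -0.0042]
tcp_rot: [1.357, 1.57, 2.143]
wrist_force: [-2.1, 1.8, 5.8]
gripper_width: 0.694
```

```bash
python3 - <<'E'
from h import *
st()
c=camera("wrist");np.savez("wrist4.npz",**c)
im=cv2.resize(c["color"][150:330,150:350],None,fx=4,fy=4,interpolation=3)[:600]
cv2.imwrite("pics/w4.png",im)
print(wproj(c,[[.4726,.0642,.03]]))
E
```

```text
t 6.875 p [ 0.4727  0.0641 -0.0042] yaw 135.02 xaxis [-3.e-04  5.e-04 -1.e+00] F [-2.13  1.82  5.75] w 0.6939683163116512 q [-0.03  0.34 -0.56  0.67  0.   -0.82]
[[256.52940051 274.79801626]]
```

View pics/w4.png

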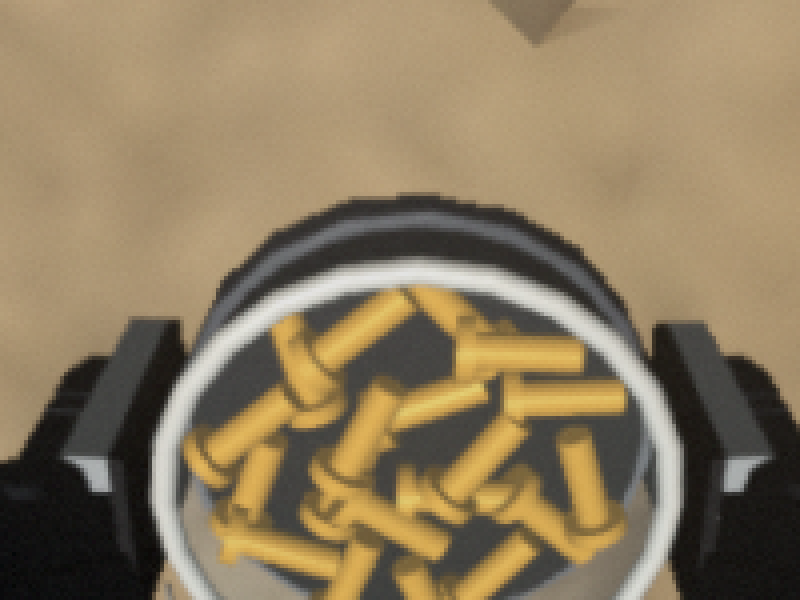

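Request:
{"fn": "play_rows", "kwargs": {"grip": [0.2,0.2,0.2,0.2,0.2,0.2], "dp": [[-2,0,0],[-6,0,0],[-15,0,0],[-28,0,0],[-35,0,0],[-35,0,0]], "twist": [[0,0,0],[0,0,0],[0,0,0],[0,0,0],[0,0,0],[0,0,0]]}}

```text
t: 7.68
position: [0.4736, 0.0641, 0.0318]
tcp_rot: [-0.518, 1.569, 0.267]
wrist_force: [-0.6, 0.6, -1.5]
gripper_width: 0.691
```

```bash
python3 - <<'E'
from h import *
st();cmd([.4835,.3138,.131],94)
c=camera("wrist");np.savez("wrist5.npz",**c);cv2.imwrite("pics/w5.png",c["color"])
d=camera("side");cv2.imwrite("pics/s5.png",cv2.resize(d["color"][150:300,180:340],None,fx=4,fy=4,interpolation=3))
E
```

```text
t 7.675 p [0.4736 0.0641 0.0318] yaw 135.02 xaxis [ 1.7e-03  5.0e-04 -1.0e+00] F [-0.6   0.63 -1.48] w 0.6910116014402017 q [-0.03  0.29 -0.52  0.76  0.   -0.82]
dp [-99.1 169.4 183.8] twist [0.716 0.002 0.   ]
```

View pics/w5.png

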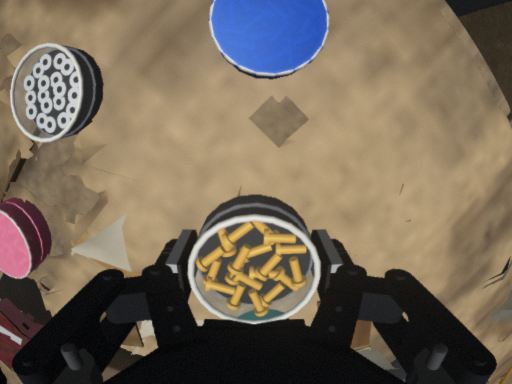

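View pics/s5.png

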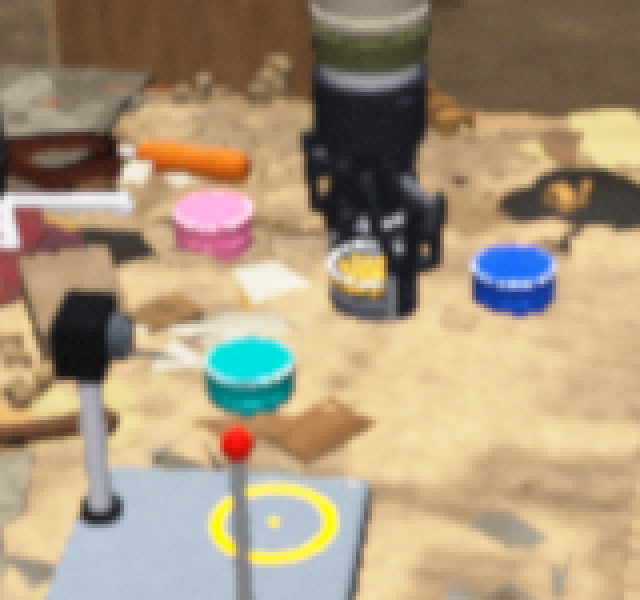

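```bash
python3 - <<'E'
from h import *
c=dict(np.load("wrist5.npz"))
p0,R0,s=cur()
# fit: rim circle r=.03 at z top unknown dz; predict for offset (dx along tool z)
for off in(-.003,-.0015,0,.0015,.003):
    ctr=p0+R0.apply([0,0,off])
    q=wproj(c,circ(ctr,.029,.036+.0295)); print(off,q.min(0).round(1),q.max(0).round(1))
print("bottom"); 
E
```

```text
-0.003 [190.6 204.6] [324.  317.2]
-0.0015 [190.9 208.2] [323.6 319.5]
0 [191.3 211.7] [323.3 321.7]
0.0015 [191.6 215.2] [322.9 323.9]
0.003 [191.9 218.7] [322.5 326. ]
bottom
```

Request:
{"fn": "play_rows", "kwargs": {"grip": [0.2,0.2,0.2,0.2,0.2,0.2,0.2,0.2], "dp": [[-15,0,0],[-40,5,5],[-65,20,22],[-85,45,50],[-97,75,81],[-99,105,114],[-99,130,141],[-99,150,163]], "twist": [[0,0,0],[0,0,0],[0.08,0,0],[0.2,0,0],[0.34,0.001,0],[0.48,0.001,0],[0.6,0.001,0],[0.68,0.002,0]]}}

```text
t: 8.78
position: [0.4817, 0.2869, 0.1308]
tcp_rot: [3.134, 1.569, -3.045]
wrist_force: [0.8, -0.7, -1.6]
gripper_width: 0.694
```

```bash
python3 - <<'E'
from h import *
st();cmd([.4835,.3138,.131],94)
E
```

```text
t 8.775 p [0.4817 0.2869 0.1308] yaw 95.95 xaxis [-1.5e-03 -1.0e-04 -1.0e+00] F [ 0.84 -0.69 -1.55] w 0.6940871162935324 q [ 0.39  0.34 -0.17  1.06  0.    0.29]
dp [-0.2 26.5  4.6] twist [ 0.034 -0.001  0.   ]
```

Request:
{"fn": "play_rows", "kwargs": {"grip": [0.2,0.2,0.2,0.2,0.2,0.2], "dp": [[0,10,2],[0,20,3.5],[0,25,4.5],[0,26.5,4.6],[0,26.5,4.6],[0,26.5,4.6]], "twist": [[0.01,0,0],[0.02,-0.001,0],[0.034,-0.001,0],[0.034,-0.001,0],[0.034,-0.001,0],[0.034,-0.001,0]]}}

```text
t: 9.52
position: [0.4836, 0.3133, 0.1308]
tcp_rot: [-2.896, 1.57, -2.827]
wrist_force: [-0.9, 0.0, -1.5]
gripper_width: 0.693
```

```bash
python3 - <<'E'
from h import *
st();cmd([.4835,.3138,.131],94)
c=camera("scene");d=camera("side");np.savez("sc6.npz",**c);np.savez("si6.npz",**d)
cv2.imwrite("pics/s6.png",np.hstack([cv2.resize(d["color"][190:330,180:280],None,fx=4,fy=4,interpolation=3),cv2.resize(c["color"][190:330,140:240],None,fx=4,fy=4,interpolation=3)]))
E
```

```text
t 9.525 p [0.4836 0.3133 0.1308] yaw 93.97 xaxis [-7.e-04 -2.e-04 -1.e+00] F [-0.92  0.03 -1.49] w 0.6926889298503802 q [ 0.44  0.36 -0.13  1.07  0.    0.37]
dp [-0.2  0.5 -0. ] twist [-0.001 -0.001  0.   ]
```

View pics/s6.png

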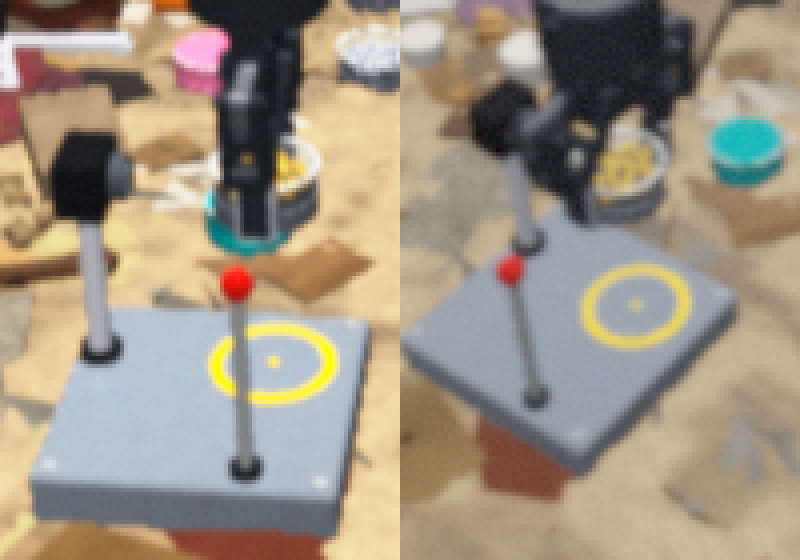

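```bash
python3 - <<'E'
from h import *
out=[]
for f,(y0,x0) in(("si6",(195,220)),("sc6",(195,170))):
    c=dict(np.load(f+".npz"));im=cv2.resize(c["color"][y0:y0+80,x0:x0+55],None,fx=7,fy=7,interpolation=3)
    for z,col in((.165,(0,0,255)),(.135,(255,0,0))):
        q=cv2.projectPoints(circ([.4835,.3138],.03,z),c["rvec"],c["tvec"],c["camera_matrix"],None)[0].reshape(-1,2)
        cv2.polylines(im,[((q-[x0,y0]+.5)*7-.5).round().astype(np.int32)],True,col,1)
    out.append(im)
cv2.imwrite("pics/s6o.png",np.hstack(out))
E
```

```text
(no output)
```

View pics/s6o.png

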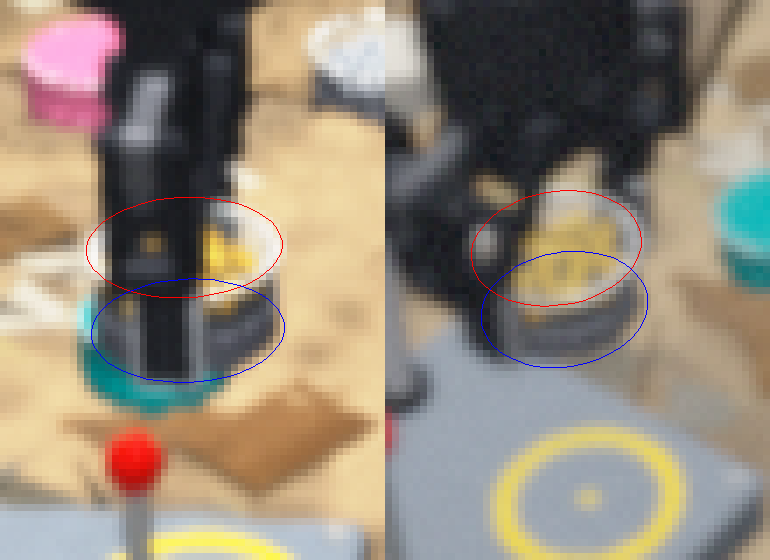

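Request:
{"fn": "play_rows", "kwargs": {"grip": [0.2,0.2,0.2,0.2,0.2,0.2,0.2,0.2], "dp": [[0,0.5,0],[0,0.5,0],[0,0.5,0],[0,0.5,0],[0,0.5,0],[0,0.5,0],[0,0.5,0],[0,0.5,0]], "twist": [[0,-0.001,0],[0,-0.001,0],[0,-0.001,0],[0,-0.001,0],[0,-0.001,0],[0,-0.001,0],[0,-0.001,0],[0,-0.001,0]]}}

```text
t: 10.62
position: [0.4835, 0.3139, 0.1308]
tcp_rot: [-0.236, 1.57, -0.167]
wrist_force: [0.0, -0.2, -1.0]
gripper_width: 0.692
```

Request:
{"fn": "play_rows", "kwargs": {"grip": [0.2,0.2,0.2,0.2,0.2,0.2,0.2,0.2], "dp": [[0,0,0],[0,0,0],[0,0,0],[0,0,0],[0,0,0],[0,0,0],[0,0,0],[0,0,0]], "twist": [[0,0,0],[0,0,0],[0,0,0],[0,0,0],[0,0,0],[0,0,0],[0,0,0],[0,0,0]]}}

```text
t: 11.62
position: [0.4835, 0.3139, 0.1308]
tcp_rot: [-0.286, 1.57, -0.217]
wrist_force: [-0.2, 0.8, -1.5]
gripper_width: 0.694
```

Request:
{"fn": "play_rows", "kwargs": {"grip": [0.2,0.2,0.2,0.2,0.2,0.2,0.2,0.2], "dp": [[0,0,0],[0,0,0],[0,0,0],[0,0,0],[0,0,0],[0,0,0],[0,0,0],[0,0,0]], "twist": [[0,0,0],[0,0,0],[0,0,0],[0,0,0],[0,0,0],[0,0,0],[0,0,0],[0,0,0]]}}

```text
t: 12.62
position: [0.4835, 0.3139, 0.1308]
tcp_rot: [-0.219, 1.57, -0.15]
wrist_force: [-0.3, -0.1, -1.7]
gripper_width: 0.693
```

Request:
{"fn": "play_rows", "kwargs": {"grip": [0.2,0.2,0.2,0.2,0.2,0.2,0.2,0.2], "dp": [[0,0,0],[0,0,0],[0,0,0],[0,0,0],[0,0,0],[0,0,0],[0,0,0],[0,0,0]], "twist": [[0,0,0],[0,0,0],[0,0,0],[0,0,0],[0,0,0],[0,0,0],[0,0,0],[0,0,0]]}}

```text
t: 13.62
position: [0.4835, 0.3139, 0.1308]
tcp_rot: [-0.27, 1.57, -0.2]
wrist_force: [-0.4, -0.1, -1.5]
gripper_width: 0.693
```

```bash
python3 - <<'E'
from h import *
st();cmd([.4727,.0641,.06],135)
d=camera("side");c=camera("wrist");cv2.imwrite("pics/w7.png",c["color"])
cv2.imwrite("pics/s7.png",cv2.resize(d["color"][190:330,180:340],None,fx=4,fy=4,interpolation=3))
E
```

```text
t 13.625 p [0.4835 0.3139 0.1308] yaw 93.97 xaxis [ 5.e-04 -1.e-04 -1.e+00] F [-0.39 -0.06 -1.53] w 0.6930554383713148 q [ 0.44  0.36 -0.13  1.07 -0.    0.37]
dp [  70.8 -248.4  -28.2] twist [-0.716  0.     0.   ]
```

View pics/w7.png

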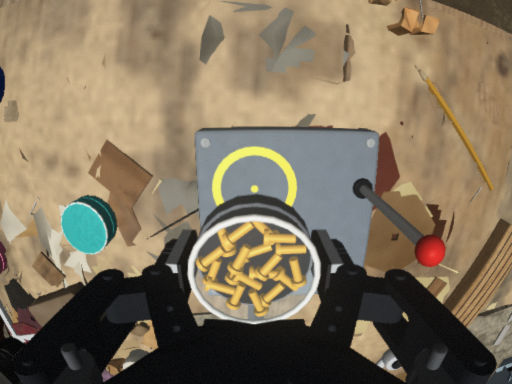

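```bash
python3 - <<'E'
from h import *
c=camera("wrist");print(watz(c,254.5,189,.032), watz(c,431,250,.15))
E
```

```text
[0.48622676 0.31460471 0.032     ] [0.47787286 0.41017308 0.15      ]
```

```bash
python3 - <<'E'
from h import *
from scipy.optimize import least_squares
for n in("scene","side","wrist"):
    c=camera(n);h=cv2.cvtColor(c["color"],cv2.COLOR_BGR2HSV);m=cv2.inRange(h,(22,110,130),(35,255,255))
    v,u=np.nonzero(m);f=watz if n=="wrist" else atz
    P=np.array([f(c,a,b,.032) for a,b in zip(u,v)]);k=np.hypot(P[:,0]-.484,P[:,1]-.314)<.042;k&=np.hypot(P[:,0]-.484,P[:,1]-.314)>.02
    P=P[k];r=least_squares(lambda x:np.hypot(P[:,0]-x[0],P[:,1]-x[1])-x[2],[.484,.314,.034]);print(n,k.sum(),r.x.round(4))
E
```

```text
scene 115 [0.4846 0.3139 0.0326]
side 167 [0.4834 0.3136 0.0326]
wrist 1293 [0.4865 0.3142 0.0332]
```

Request:
{"fn": "play_rows", "kwargs": {"grip": [0.2,0.2,0.2,0.2,0.2,0.2,0.2,0.2], "dp": [[0,0,1],[0,0,1],[0,0,1],[0,0,1],[0,0,1],[0,0,1],[0,0,1],[0,0,1]], "twist": [[0,0,0],[0,0,0],[0,0,0],[0,0,0],[0,0,0],[0,0,0],[0,0,0],[0,0,0]]}}

```text
t: 14.92
position: [0.4845, 0.314, 0.1308]
tcp_rot: [-0.215, 1.57, -0.146]
wrist_force: [-0.3, -0.4, -1.7]
gripper_width: 0.691
```

Request:
{"fn": "play_rows", "kwargs": {"grip": [0.2,0.2,0.2,0.2,0.2,0.2,0.2,0.2], "dp": [[0,0,0],[0,0,0],[0,0,0],[0,0,0],[0,0,0],[0,0,0],[0,0,0],[0,0,0]], "twist": [[0,0,0],[0,0,0],[0,0,0],[0,0,0],[0,0,0],[0,0,0],[0,0,0],[0,0,0]]}}

```text
t: 15.92
position: [0.4845, 0.314, 0.1308]
tcp_rot: [-0.285, 1.57, -0.216]
wrist_force: [0.9, 0.2, -1.2]
gripper_width: 0.693
```

Request:
{"fn": "play_rows", "kwargs": {"grip": [0.2,0.2,0.2,0.2,0.2,0.2,0.2,0.2], "dp": [[0,0,0],[0,0,0],[0,0,0],[0,0,0],[0,0,0],[0,0,0],[0,0,0],[0,0,0]], "twist": [[0,0,0],[0,0,0],[0,0,0],[0,0,0],[0,0,0],[0,0,0],[0,0,0],[0,0,0]]}}

```text
t: 16.92
position: [0.4845, 0.314, 0.1308]
tcp_rot: [-0.264, 1.57, -0.195]
wrist_force: [0.8, -0.5, -2.3]
gripper_width: 0.698
```

Request:
{"fn": "play_rows", "kwargs": {"grip": [0.2,0.2,0.2,0.2,0.2,0.2,0.2,0.2], "dp": [[0,0,0],[0,0,0],[0,0,0],[0,0,0],[0,0,0],[0,0,0],[0,0,0],[0,0,0]], "twist": [[0,0,0],[0,0,0],[0,0,0],[0,0,0],[0,0,0],[0,0,0],[0,0,0],[0,0,0]]}}

```text
t: 17.92
position: [0.4846, 0.314, 0.1308]
tcp_rot: [-0.167, 1.57, -0.097]
wrist_force: [-0.1, 0.2, -1.2]
gripper_width: 0.693
```

```bash
python3 - <<'E'
from h import *
st();cmd([.4727,.0641,.0308],135)
E
```

```text
t 17.925 p [0.4846 0.314  0.1308] yaw 93.97 xaxis [ 5.e-04 -0.e+00 -1.e+00] F [-0.1   0.2  -1.19] w 0.6929713681473174 q [ 0.44  0.36 -0.13  1.07 -0.    0.37]
dp [ 100.  -248.5  -29.2] twist [-0.716  0.     0.   ]
```

Return at height first, then go down.

Request:
{"fn": "play_rows", "kwargs": {"grip": [0.2,0.2,0.2,0.2,0.2,0.2,0.2,0.2], "dp": [[0,-12,-1],[0,-35,-4],[0,-70,-8],[0,-110,-13],[0,-150,-18],[0,-190,-22],[10,-220,-26],[25,-240,-28]], "twist": [[0,0,0],[-0.08,0,0],[-0.2,0,0],[-0.32,0,0],[-0.45,0,0],[-0.57,0,0],[-0.67,0,0],[-0.71,0,0]]}}

```text
t: 18.92
position: [0.4733, 0.0706, 0.1062]
tcp_rot: [-1.03, 1.569, -0.251]
wrist_force: [0.5, 0.6, -1.7]
gripper_width: 0.693
```

Request:
{"fn": "play_rows", "kwargs": {"grip": [0.2,0.2,0.2,0.2,0.2,0.2], "dp": [[15,0,0],[35,0,0],[50,0,0],[60,0,0],[60,0,0],[60,0,0]], "twist": [[0,0,0],[0,0,0],[0,0,0],[0,0,0],[0,0,0],[0,0,0]]}}

```text
t: 19.68
position: [0.4739, 0.0707, 0.0466]
tcp_rot: [-0.963, 1.568, -0.184]
wrist_force: [0.2, -0.7, -0.4]
gripper_width: 0.694
```

```bash
python3 - <<'E'
from h import *
st();cmd([.4727,.0641,.010],135)
E
```

```text
t 19.675 p [0.4739 0.0707 0.0466] yaw 134.67 xaxis [ 2.7e-03 -5.0e-04 -1.0e+00] F [ 0.17 -0.65 -0.37] w 0.6936419771338547 q [-0.02  0.27 -0.5   0.8  -0.   -0.8 ]
dp [36.6 -3.8 -5.5] twist [-0.006  0.002  0.002]
```

Request:
{"fn": "play_rows", "kwargs": {"grip": [0.2,0.2,0.2,0.2,0.2,0.2], "dp": [[8,-2,-3],[20,-3.8,-5.5],[30,-3.8,-5.5],[37,-3.8,-5.5],[37,-3.8,-5.5],[37,-3.8,-5.5]], "twist": [[-0.006,0.002,0.002],[-0.006,0.002,0.002],[-0.006,0.002,0.002],[-0.006,0.002,0.002],[-0.006,0.002,0.002],[-0.006,0.002,0.002]]}}

```text
t: 20.42
position: [0.4729, 0.0641, 0.0097]
tcp_rot: [-2.276, 1.57, -1.491]
wrist_force: [-0.0, 0.0, -1.5]
gripper_width: 0.692
```

```bash
python3 - <<'E'
from h import *
st();cmd([.4727,.0641,-.004],135)
E
```

```text
t 20.425 p [0.4729 0.0641 0.0097] yaw 135.02 xaxis [ 0.e+00 -5.e-04 -1.e+00] F [-0.02  0.03 -1.52] w 0.6919142630661823 q [-0.03  0.32 -0.55  0.71 -0.   -0.82]
dp [13.7  0.1 -0.1] twist [ 0. -0.  0.]
```

Request:
{"fn": "play_rows", "kwargs": {"grip": [0.2,0.2,0.2,0.2,0.2,0.2,0.2,0.2], "dp": [[2,0,0],[5,0,0],[8,0,0],[10,0,0],[11.5,0,0],[12.5,0,0],[13,0,0],[13,0,0]], "twist": [[0,0,0],[0,0,0],[0,0,0],[0,0,0],[0,0,0],[0,0,0],[0,0,0],[0,0,0]]}}

```text
t: 21.42
position: [0.4729, 0.0641, -0.0033]
tcp_rot: [-2.256, 1.57, -1.471]
wrist_force: [0.0, -0.3, -2.1]
gripper_width: 0.693
```

Request:
{"fn": "play_rows", "kwargs": {"grip": [0.2,0.2,0.2,0.2], "dp": [[0.3,0,0],[0.6,0,0],[0.6,0,0],[0.6,0,0]], "twist": [[0,0,0],[0,0,0],[0,0,0],[0,0,0]]}}

```text
t: 21.92
position: [0.4729, 0.0641, -0.0039]
tcp_rot: [-2.276, 1.57, -1.49]
wrist_force: [-0.4, 0.4, -2.3]
gripper_width: 0.702
```

```bash
python3 - <<'E'
from h import *
st();cmd([.4727,.0641,-.004],135)
E
```

```text
t 21.925 p [ 0.4729  0.0641 -0.0039] yaw 135.02 xaxis [ 0.e+00 -5.e-04 -1.e+00] F [-0.36  0.41 -2.33] w 0.7015914933355263 q [-0.03  0.34 -0.56  0.67 -0.   -0.82]
dp [ 0.1  0.1 -0.1] twist [ 0. -0.  0.]
```

Not yet touching; a bit lower in small steps.

Request:
{"fn": "play_rows", "kwargs": {"grip": [0.2,0.2,0.2,0.2], "dp": [[0.3,0,0],[0.6,0,0],[0.6,0,0],[0.6,0,0]], "twist": [[0,0,0],[0,0,0],[0,0,0],[0,0,0]]}}

```text
t: 22.42
position: [0.473, 0.0641, -0.0042]
tcp_rot: [-1.825, 1.57, -1.04]
wrist_force: [-2.0, -0.7, 5.8]
gripper_width: 0.697
```

Request:
{"fn": "play_rows", "kwargs": {"grip": [0.42,0.45,0.5,0.6,0.8,1,1,1], "dp": [[0,0,0],[0,0,0],[0,0,0],[0,0,0],[0,0,0],[0,0,0],[0,0,0],[0,0,0]], "twist": [[0,0,0],[0,0,0],[0,0,0],[0,0,0],[0,0,0],[0,0,0],[0,0,0],[0,0,0]]}}

```text
t: 23.42
position: [0.473, 0.0641, -0.0041]
tcp_rot: [-1.765, 1.57, -0.979]
wrist_force: [-0.4, -0.3, 0.2]
gripper_width: 0.999
```

Request:
{"fn": "play_rows", "kwargs": {"grip": [1,1,1,1,1,1,1,1], "dp": [[-5,0,0],[-20,0,0],[-45,0,0],[-80,0,0],[-120,0,0],[-160,0,0],[-194,0,0],[-194,0,0]], "twist": [[0,0,0],[0,0,0],[0,0,0],[0,0,0],[0,0,0],[0,0,0],[0,0,0],[0,0,0]]}}

```text
t: 24.42
position: [0.4749, 0.0642, 0.193]
tcp_rot: [-0.894, 1.564, -0.108]
wrist_force: [0.7, -0.1, -0.1]
gripper_width: 1.001
```

```bash
python3 - <<'E'
from h import *
st()
c=camera("wrist");cv2.imwrite("pics/w9.png",c["color"]);a=camera("scene");b=camera("side")
A=cv2.imread("pics/scene0.png")[165:240,215:315];B=a["color"][165:240,215:315]
C=cv2.imread("pics/side0.png")[165:265,225:325];D=b["color"][165:265,225:325]
f=lambda x:cv2.resize(x,(400,300),interpolation=3)
cv2.imwrite("pics/s9.png",np.vstack([np.hstack([f(A),f(B)]),np.hstack([f(C),f(D)])]))
p=watz(c,253,168.5,.03);print(p)
old=dict(np.load("wrist1.npz"))
def cen(c):
    im=c["color"];o=[]
    y=cv2.inRange(cv2.cvtColor(im,cv2.COLOR_BGR2HSV),(15,120,120),(30,255,255))[130:210,215:295]
    m=cv2.moments(y,True);return watz(c,m["m10"]/m["m00"]+215,m["m01"]/m["m00"]+130,.01)
print(cen(old),cen(c))
E
```

```text
t 24.425 p [0.4749 0.0642 0.193 ] yaw 135.03 xaxis [ 6.5e-03 -7.0e-04 -1.0e+00] F [ 0.69 -0.09 -0.09] w 1.0008651463497098 q [-0.03  0.14 -0.27  1.15 -0.   -0.82]
[0.47694838 0.06234233 0.03      ]
[0.47645103 0.06742256 0.01      ] [0.47779987 0.06645483 0.01      ]
```

View pics/s9.png

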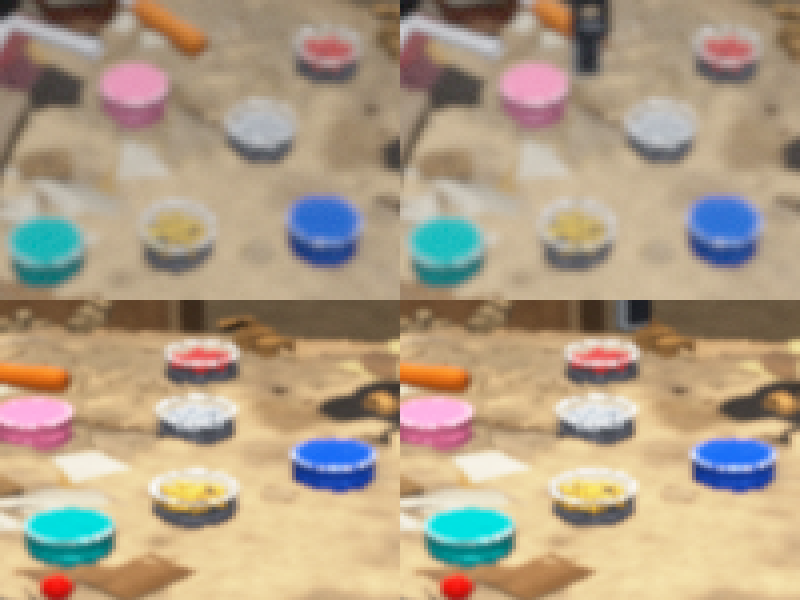

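View pics/w9.png

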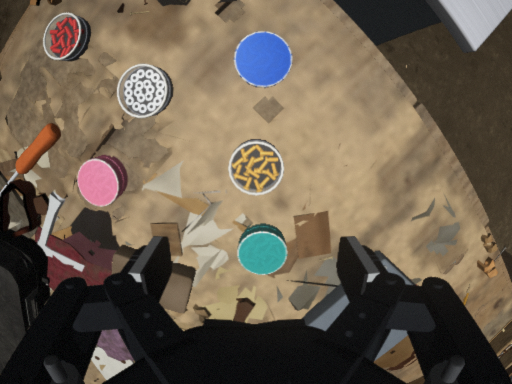

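Request:
{"fn": "play_rows", "kwargs": {"grip": [1,1,1], "dp": [[0,0,0],[0,0,0],[0,0,0]], "twist": [[0,0,0],[0,0,0],[0,0,0]]}}

```text
t: 24.95
position: [0.472, 0.0642, 0.1886]
tcp_rot: [2.569, 1.569, -2.929]
wrist_force: [0.7, 0.5, -0.3]
gripper_width: 0.999
```

```bash
python3 - <<'E'
from h import *
st();print(finish_job())
E
```

```text
t 24.95 p [0.472  0.0642 0.1886] yaw 135.02 xaxis [-1.9e-03 -4.0e-04 -1.0e+00] F [ 0.73  0.47 -0.27] w 0.99903041193337 q [-0.03  0.14 -0.28  1.15 -0.   -0.82]
the job is handed in; nothing more can be done
None
```

I picked up the brass-screw dish and held it level and still at the viewing spot. I then set it back on its spot, let go and handed the job in at about 25 s.

- **The hold:** I held it for about 4 s at x = 0.4835, then moved 1 mm in x and held about 3 s more at x = 0.4845. Its middle was at about z = 0.150 m, and tool tilt was under 0.001 rad. Pose drift was about 0.1 mm.
- **Setting down:** bench contact was about 6 N. Before/after pictures from the two fixed cameras show the brass dish unchanged by eye, lid up, with the washers and plugs dishes unmoved.
- **Disagreements:** the cameras put the ring's centre between x = 0.4834 and 0.4865, so I aimed near their mean. The wrist camera's before/after comparison put the dish about 1.5 mm off its start, though the arm was still tilted and settling when that picture was taken. At the start, the side camera put the dish's y about 7 mm off from the other two, so I used the others.

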